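Store the staple plate on its brass pin

ROBOT

A 6-joint arm with a two-finger parallel gripper is mounted at the origin on the work surface. World frame = base frame: x ahead of the robot, y to its left, z up, the work surface at z = 0. Lengths are in m, angles in rad, forces in N, time in s.
With the tool pointing down it reaches from about 0.3 to 0.775 m from the base axis. Payload 14.6 kg.
Tool frame: the origin (TCP) lies midway between the tips of the shut fingers; the grasp point (between the pads) lies 19 mm behind it (arm.tcp_to_grasp is the distance from the TCP to the grasp point, in m); z points along the fingers, y is the line along which they close (so a half turn about z gives the same grasp; the last joint's range is limited). The gripper opens to 94 mm and grips with 3 to 60 N. Pads are 16 mm wide; open, the fingers measure 119 mm over their backs; the gripper's body (75 mm by 177 mm) begins 78 mm behind the grasp point.
Start: joints at [-1.372, 0.3, 1.521, -0, 1.321, -0.067], TCP at [0.144, -0.531, 0.205] pointing down, gripper open.
Joint ranges: [-3.03, 3.03], [-0.79, 2.21], [0.23, 2.52], [-1.04, 4.18], [0, 3.07], [-2.55, 2.55]. Speed limits (rad/s): [2.22, 2.22, 2.57, 3.14, 3.14, 3.14].

INTERFACE

Orientations are given as a unit quaternion [x, y, z, w].
In Python, from workcell import arm gives the robot as it stands.
- The arm moves only by the shell command python3 -m handwheel 'ROWS' [FORCE]. ROWS is JSON, a list of rows, each an object of numbers: "wx", "wy", "wz": the turn, a rotation vector about the world's x, y, z in degrees; "x", "y", "z": the shift along the world's x, y, z in cm; "grip": the finger opening in cm, from 0 to 9.4. A call has 1 to 20 rows; each row is the pose to reach, as a shift and turn from the pose commanded when the call began; what a row does not reach only later rows make up. A row lasts 1/10 s, in which the tool goes at most 50 mm and 8.59 degrees, less where a joint would pass 70% of its speed; a pose out of reach is approached as far as the arm can. A call with a gripper value outside its range is refused whole. The fingers move at their own pace and stop on an object; FORCE is the grip in N (left out, the last holds). Time passes only in rows, so rows that repeat a pose let the fingers close. It gives the time, the measured TCP pose, the force, the opening and the grip force at its end, in the units of the state.
- arm.get_obs(): the state, without advancing time (a new reading comes with each control period).
- arm.snapshot(name): name is "scene" or "side" or "wrist"; returns a dict with "pixels" (384x512x3 uint8, red, green, blue), "intrinsics" (3x3 intrinsics, pixels), "R" (3x3) and "t" (3): a world point X has camera coordinates R X + t. Camera axes: x right, y down, z forward; pixel columns grow to the right and rows downward; lengths in m; the calibration is good to about 2 mm. The wrist camera is an equidistant fisheye: a pixel r from the principal point sees the ray r / f radians off the axis. A picture is of the moment at which its call begins. There is no depth.
- arm.sign_off(): hands the job in; it is judged then, once.
Trained networks look in the newest picture that a camera, given by its name, has taken for a name from the list of things; names that differ only in an ending like _2 or _b are one class to them, and where a whole thing is asked for, a point or a joint stands for the part that bears it (a point fixed in the world has none). Each returns a list of dicts, best first, with "confidence" (0 to 1); they miss things now and then, are a little off and sometimes report something else, mostly with a low value. They report only what shows in the picture. A call takes as long as a camera call. They do not tell look-alikes from the thing itself.
- arm.find_in(camera, label): "extent" ([left, top, right, bottom] in pixels, round what is visible of it).
- arm.tip_of(camera, label): "xy" ([column, row] in pixels: a listed point, or the origin of a listed thing).
The state is a dict: "t": time; "q": joint angles; "joint_vel": joint speeds; "effort": joint torques, N m; "eef_pos": TCP position; "tcp_rot": TCP orientation; "contact_force": force on the tool from outside, world axes, zero at the start; "ft_torque": the same for the moment, N m; "width": finger opening in m; "grip_force": force on a finger pad.
Only numpy, scipy, OpenCV 4.12 (cv2) and the standard library are available. Lean on these libraries where they do the work, as an engineer would, in place of code of your own. Each camera call takes 0.05 s, during which the arm holds its last target. There are 200 camera calls.

TASK

Put the loose rusted staple plate away on its storage block: take it by its upright staple, slide it sideways off the middle ledge until its big round hole is over the brass pin (not the black one), and let it drop so that it lies flat on the lower step around that pin. Keep the plate low as you slide it, do not hoist it up in the air, and leave the brass padlock and the glass canister where they are.

Things in the scene. Friction and masses are not known exactly. Their poses are not given: they have to be found in the camera images.
- staple_plate: Rusted steel plate 100 (x) by 64 (y) by 5 mm, 0.26 kg, with a 37 mm round hole. Origin: hole's centre at the underside; z up. Spans x -72 to +28 mm. Its upright staple (square loop, 36 mm wide along y, 9 mm thick along x, top 49 mm above the underside) stands at x = -46 mm, y = 0. Starts flat on the block's middle ledge, its x pointing away from the robot within 30 degrees.
- brass_step: Fixed low pine step, x -95 to +45, y -60 to +60 mm, round a 14 mm brass pin in a brass disc. Origin: pin axis at the underside; z up. Top face at 14 mm, pin tip 24.5. The 90 mm ledge with the plate adjoins at +y or -y, top at 26, so the plate clears the tip and drops 12 mm. Plate turned like the step fits with over 25 mm each side. Beyond the ledge: twin step, black pin (wrong).
- padlock: Squat brass padlock lying flat on the drawer floor, body 44 by 52 by 26 mm with a steel shackle to its +x. Origin: centre of the body's underside. A bystander, to be left alone.
- canister: Clear glass screw-top canister with a dented tin lid, holding brass keys, 82 mm across and 102 mm high, standing on the drawer floor. Origin: centre of its underside. A bystander, to be left alone.
Things that resemble listed ones, but are neither listed nor needed, are in the scene too. Leave any pink look-alike of the staple_plate alone.

How it is judged:
At the end, for the whole second after the job is handed in: The staple plate lies at rest and flat (within 5 degrees) on the brass-pin step, its underside within 4 mm of the step's top face and the centre of its hole within 14 mm of the brass pin's axis (horizontal distance between staple_plate and brass_step below 0.014 m and z of staple_plate in the frame of brass_step below 0.018 m and angle between staple_plate's own z axis and vertical below 0.09 rad and linear speed of staple_plate below 0.02 m/s); the robot touches nothing.
It fails at once if the plate was hoisted: its hole's centre rose more than 40 mm above the ledge (z of staple_plate in the frame of brass_step above 0.066 m).
It fails at once if the padlock was moved by more than 20 mm (distance of padlock from where it was at the start of the episode above 0.02 m).
It fails at once if the canister was moved by more than 20 mm (distance of canister from where it was at the start of the episode above 0.02 m).
It also fails if it takes over 34 s, if anything falls off the work surface, if the arm or the gripper's body presses on something with over 40 N, if the wrist force passes 120 N, or if a joint passes its speed limit or range.

## Working session

There is one attempt and no reset: what is moved stays moved. The work goes in short steps, Python scripts to look and compute and a shell command to move; the robot and the scene stay as the last step left them, time stands still between calls to the robot, and variables do not carry over. Pictures are saved under pics/ and viewed, at most 10 in all, crops included, and the job is handed in when it is done.

```bash
mkdir -p pics; cat > h.py <<'E'
import numpy as np, cv2
from workcell import arm
def ray(s,uv):
    K=np.array(s["intrinsics"]);R=np.array(s["R"]);t=np.array(s["t"])
    x=(uv[0]-K[0,2])/K[0,0];y=(uv[1]-K[1,2])/K[1,1]
    return -R.T@t, R.T@np.array([x,y,1.])
def atz(s,uv,z):
    c,d=ray(s,uv); return c+d*(z-c[2])/d[2]
def proj(s,X):
    p=np.array(s["R"])@np.array(X)+np.array(s["t"]); q=np.array(s["intrinsics"])@p; return q[:2]/q[2]
E
python3 - <<'E'
from h import *
ims=[]
for c in ("scene","side"):
    s=arm.snapshot(c); ims.append(s["pixels"])
    print(c,np.round(-np.array(s["R"]).T@np.array(s["t"]),3))
    for l in ("staple_plate","brass_step","padlock","canister"):
        for d in arm.find_in(c,l)[:3]: print(l,np.round(d["extent"]),round(d["confidence"],2))
        for d in arm.tip_of(c,l)[:3]: print("  tip",np.round(d["xy"],1),round(d["confidence"],2),np.round(atz(s,d["xy"],0.014),3))
    cv2.imwrite(f"pics/{c}.png",cv2.resize(s["pixels"][:,:,::-1],(800,600)))
print(arm.get_obs())
E
```

```text
scene [1.333 0.544 0.917]
staple_plate [214. 186. 250. 215.] 0.74
staple_plate [202. 120. 229. 145.] 0.53
  tip [230.4 211.9] 0.97 [ 0.53  -0.054  0.014]
  tip [207.3 132.6] 0.83 [ 0.215 -0.37   0.014]
brass_step [181. 175. 233. 215.] 0.58
  tip [204.9 198.8] 0.58 [ 0.521 -0.154  0.014]
padlock [350. 234. 382. 259.] 0.8
padlock [337. 263. 378. 322.] 0.19
  tip [367.5 251.5] 0.79 [0.473 0.348 0.014]
canister [338. 267. 379. 320.] 0.71
  tip [354.2 307.1] 0.67 [0.657 0.386 0.014]
side [0.292 1.045 0.775]
staple_plate [224. 158. 265. 183.] 0.58
  tip [233.8 172.3] 0.92 [ 0.552 -0.077  0.014]
  tip [352.1 137.5] 0.6 [ 0.213 -0.344  0.014]
brass_step [232. 149. 289. 175.] 0.87
  tip [246.2 160.1] 0.91 [ 0.529 -0.149  0.014]
  tip [237.  284.7] 0.67 [0.453 0.352 0.014]
padlock [218. 263. 251. 296.] 0.81
padlock [224. 158. 266. 182.] 0.61
padlock [121. 240. 169. 300.] 0.36
  tip [235.2 284.4] 0.87 [0.457 0.352 0.014]
canister [122. 240. 166. 301.] 0.63
{'t': 0.9, 'q': array([-1.37157741e+00,  2.99892517e-01,  1.52097482e+00,  7.95214081e-06,
        1.32069570e+00, -6.66006025e-02]), 'joint_vel': array([-0.00013567,  0.0005013 , -0.00064624, -0.00060731,  0.0012968 ,
        0.00045961]), 'effort': array([ 1.18059734e-04, -5.31645513e+01, -3.52913547e+01,  7.08566629e-02,
        2.13131279e-02, -6.65006951e-06]), 'eef_pos': array([ 0.14448435, -0.53068512,  0.20546035]), 'tcp_rot': array([9.91180623e-01, 1.32517820e-01, 4.82491206e-06, 1.45173666e-05]), 'contact_force': array([-0.49971396,  0.34461782,  0.22086001]), 'ft_torque': array([ 0.02525753,  0.02735245, -0.04032943]), 'grip_force': 0.0, 'width': 0.09421699359128405}
```

View pics/scene.png

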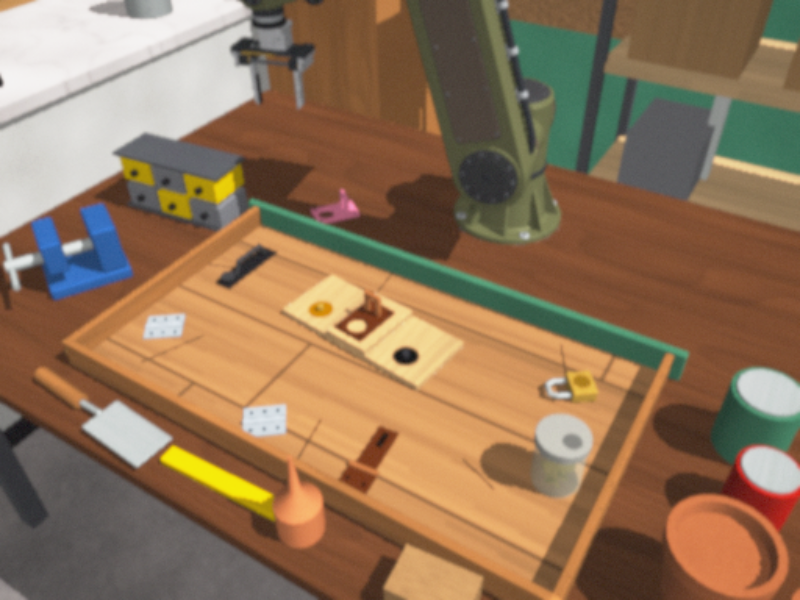

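View pics/side.png

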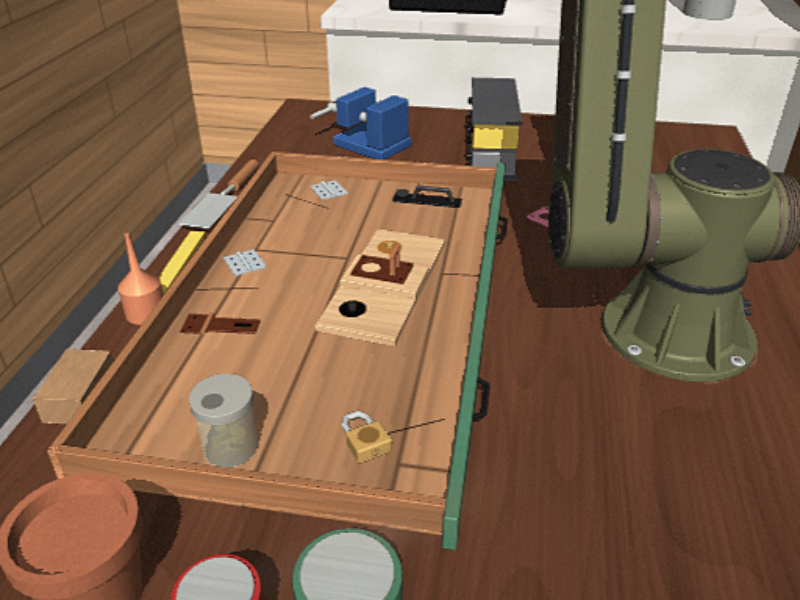

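The scene view shows the brass pin at about (205,198) and the plate at about (230,210), with its hole toward the camera. In the side view they are at (247,159) and (238,171). Next I triangulate and look at enlarged crops.

```bash
cat >> h.py <<'E'
def tri(obs):
    A=np.zeros((3,3));b=np.zeros(3);L=[]
    for s,uv in obs:
        c,d=ray(s,uv);d=d/np.linalg.norm(d);P=np.eye(3)-np.outer(d,d);A+=P;b+=P@c;L.append((P,c))
    X=np.linalg.solve(A,b); return X,[np.linalg.norm(P@(X-c)) for P,c in L]
E
python3 - <<'E'
from h import *
a=arm.snapshot("scene");b=arm.snapshot("side")
for n,p,q in (("plate",(230.4,211.9),(233.8,172.3)),("step",(204.9,198.8),(246.2,160.1)),("padlock",(367.5,251.5),(235.2,284.4))):
    X,e=tri([(a,p),(b,q)]);print(n,X.round(4),np.round(e,4))
A=a["pixels"][165:255,170:310];B=b["pixels"][140:225,195:290]
r=lambda i,w,h:cv2.resize(i,(w,h),interpolation=cv2.INTER_CUBIC)
A=r(a["pixels"][170:250,178:300],793,520)  # x6.5
B=r(b["pixels"][145:223,196:290],752,585)[:,:]  #x8 / 7.5
cv2.imwrite("pics/cA.png",A[:,:,::-1]);cv2.imwrite("pics/cB.png",r(b["pixels"][145:220,200:290],720,600)[:,:,::-1])
E
```

```text
plate [ 0.5454 -0.0432  0.034 ] [0.0024 0.0024]
step [ 0.5272 -0.1477  0.0178] [0.0029 0.0029]
padlock [0.4604 0.344  0.0029] [0.0017 0.0017]
```

View pics/cA.png

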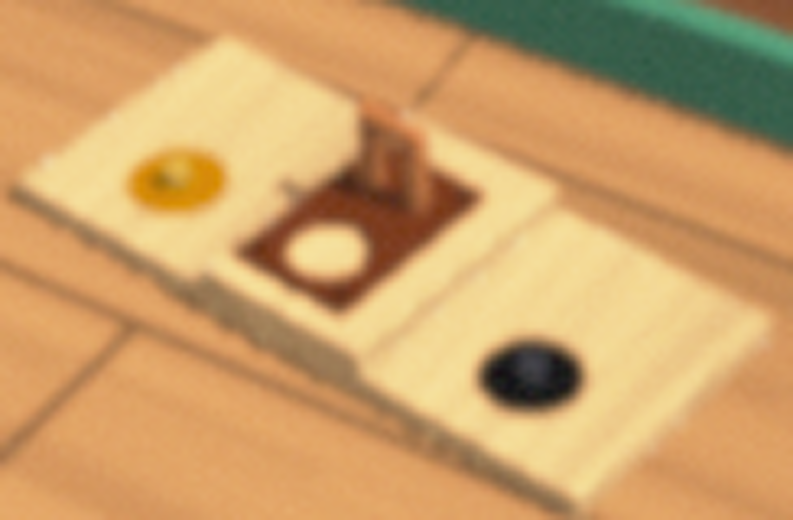

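View pics/cB.png

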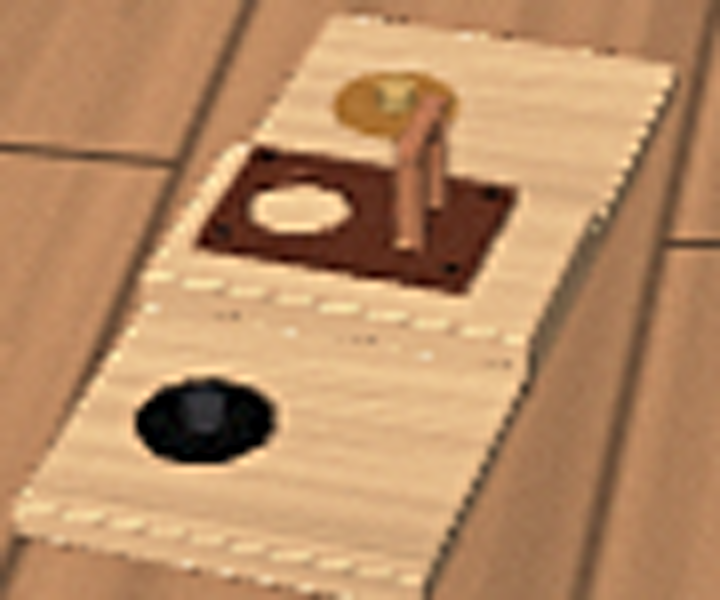

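```bash
python3 - <<'E'
from h import *
a=arm.snapshot("scene");b=arm.snapshot("side")
fa=lambda p:(178+(p[0]+.5)/6.5-.5,170+(p[1]+.5)/6.5-.5); fb=lambda p:(200+(p[0]+.5)/8-.5,145+(p[1]+.5)/8-.5)
P={}
for n,p,q in (("disc",(177,181),(396,104)),("black",(531,375),(205,420)),("hole",(328,251),(300,209)),
 ("cBrFar",(15,190),(335,17)),("cBrNear",(230,38),(675,68)),("cBkFar",(580,505),(18,505)),("cBkNear",(770,322),(425,585)),
 ("pFarBr",(240,248),(258,150)),("pFarBk",(340,310),(198,243)),("pNearBk",(480,195),(468,293)),
 ("stTopBr",(372,105),(437,97)),("stTopBk",(424,140),(407,142))):
    X,e=tri([(a,fa(p)),(b,fb(q))]);P[n]=X;print(n,X.round(4),np.round(e[0],4))
ang=lambda v:np.degrees(np.arctan2(v[1],v[0])).round(1)
print("y axis pins",ang(P["black"]-P["disc"]),np.linalg.norm(P["black"]-P["disc"]))
print("ends x",ang(P["cBrFar"]-P["cBrNear"]),ang(P["cBkFar"]-P["cBkNear"]))
print("plate x",ang(P["pFarBk"]-P["pNearBk"]),"y",ang(P["pFarBr"]-P["pFarBk"]), "staple->hole",ang(P["hole"]-(P["stTopBr"]+P["stTopBk"])/2),"st y",ang(P["stTopBr"]-P["stTopBk"]))
E
```

```text
disc [ 0.521  -0.1536  0.0204] 0.0005
black [0.5473 0.0558 0.0208] 0.0004
hole [ 0.5376 -0.0561  0.034 ] 0.0005
cBrFar [ 0.5586 -0.2209  0.0146] 0.0017
cBrNear [ 0.4198 -0.1962  0.021 ] 0.0007
cBkFar [0.5984 0.1101 0.0177] 0.002
cBkNear [0.4601 0.126  0.0169] 0.0012
pFarBr [ 0.5595 -0.0881  0.0372] 0.0001
pFarBk [ 0.5683 -0.0285  0.0348] 0.0002
pNearBk [ 0.4699 -0.0182  0.0323] 0.0006
stTopBr [ 0.4891 -0.0625  0.0817] 0.0008
stTopBk [ 0.4948 -0.0316  0.0803] 0.0022
y axis pins 82.8 0.21106932785106453
ends x -10.1 -6.6
plate x -6.0 y -98.3 staple->hole -11.1 st y -100.4
```

The estimates agree with the sizes given. Pins are 211 mm apart (should be 210), the staple top is at z≈0.081 and the ledge at ≈0.032. Step yaw is about -7°, plate yaw about -8°, and the staple is at (0.492,-0.049). I'll lift, then hover over the staple with the fingers closing along the plate's x.

```bash
python3 -m handwheel '[{"z":5},{"z":8},{"x":34.8,"y":48.2,"z":8,"wz":66.8,"grip":6},{"x":34.8,"y":48.2,"z":8,"wz":66.8,"grip":6},{"x":34.8,"y":48.2,"z":8,"wz":66.8,"grip":6},{"x":34.8,"y":48.2,"z":8,"wz":66.8,"grip":6},{"x":34.8,"y":48.2,"z":8,"wz":66.8,"grip":6},{"x":34.8,"y":48.2,"z":8,"wz":66.8,"grip":6},{"x":34.8,"y":48.2,"z":8,"wz":66.8,"grip":6},{"x":34.8,"y":48.2,"z":8,"wz":66.8,"grip":6},{"x":34.8,"y":48.2,"z":8,"wz":66.8,"grip":6},{"x":34.8,"y":48.2,"z":4,"wz":66.8,"grip":6},{"x":34.8,"y":48.2,"z":0,"wz":66.8,"grip":6},{"x":34.8,"y":48.2,"z":-4,"wz":66.8,"grip":6},{"x":34.8,"y":48.2,"z":-8,"wz":66.8,"grip":6},{"x":34.8,"y":48.2,"z":-8,"wz":66.8,"grip":6},{"x":34.8,"y":48.2,"z":-8,"wz":66.8,"grip":6}]' 25
python3 - <<'E'
from h import *
w=arm.snapshot("wrist");a=arm.snapshot("scene")
print(arm.tip_of("wrist","staple_plate")[:2],arm.tip_of("wrist","brass_step")[:2])
K=np.array(w["intrinsics"]);print(K)
r=lambda i,f:cv2.resize(i,None,fx=f,fy=f,interpolation=cv2.INTER_CUBIC)
W=r(w["pixels"],1.0);A=cv2.resize(a["pixels"][140:250,160:270],(384,384))
cv2.imwrite("pics/w1.png",cv2.resize(np.hstack([W,A]),(800,343))[:,:,::-1])
E
```

```text
[{'xy': [152.5, 87.6], 'confidence': 0.77}] []
[[297.31863964   0.         260.74065524]
 [  0.         297.31863964 190.16484478]
 [  0.           0.           1.        ]]$[0]: bad value
```

View pics/w1.png

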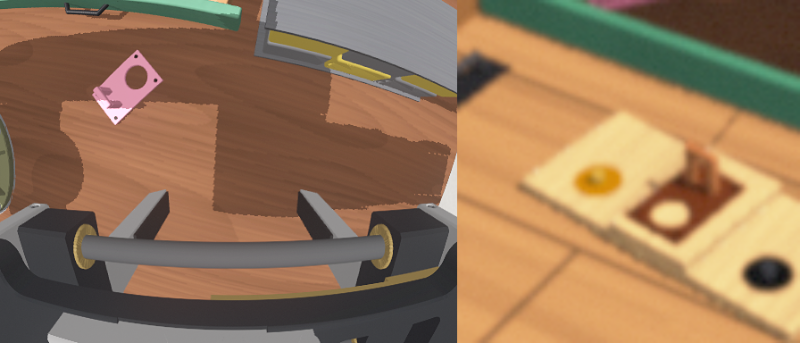

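The move was refused, so the wrist view still shows the start pose with the pink look-alike. Rows probably need every key, so I'll fill them in.

```bash
python3 -m handwheel '[{"x":0,"y":0,"z":5,"wx":0,"wy":0,"wz":0,"grip":6},{"x":0,"y":0,"z":8,"wx":0,"wy":0,"wz":0,"grip":6},{"x":34.8,"y":48.2,"z":8,"wx":0,"wy":0,"wz":66.8,"grip":6},{"x":34.8,"y":48.2,"z":8,"wx":0,"wy":0,"wz":66.8,"grip":6},{"x":34.8,"y":48.2,"z":8,"wx":0,"wy":0,"wz":66.8,"grip":6},{"x":34.8,"y":48.2,"z":8,"wx":0,"wy":0,"wz":66.8,"grip":6},{"x":34.8,"y":48.2,"z":8,"wx":0,"wy":0,"wz":66.8,"grip":6},{"x":34.8,"y":48.2,"z":8,"wx":0,"wy":0,"wz":66.8,"grip":6},{"x":34.8,"y":48.2,"z":8,"wx":0,"wy":0,"wz":66.8,"grip":6},{"x":34.8,"y":48.2,"z":8,"wx":0,"wy":0,"wz":66.8,"grip":6},{"x":34.8,"y":48.2,"z":8,"wx":0,"wy":0,"wz":66.8,"grip":6},{"x":34.8,"y":48.2,"z":8,"wx":0,"wy":0,"wz":66.8,"grip":6},{"x":34.8,"y":48.2,"z":8,"wx":0,"wy":0,"wz":66.8,"grip":6},{"x":34.8,"y":48.2,"z":8,"wx":0,"wy":0,"wz":66.8,"grip":6},{"x":34.8,"y":48.2,"z":4,"wx":0,"wy":0,"wz":66.8,"grip":6},{"x":34.8,"y":48.2,"z":0,"wx":0,"wy":0,"wz":66.8,"grip":6},{"x":34.8,"y":48.2,"z":-4,"wx":0,"wy":0,"wz":66.8,"grip":6},{"x":34.8,"y":48.2,"z":-6,"wx":0,"wy":0,"wz":66.8,"grip":6},{"x":34.8,"y":48.2,"z":-6,"wx":0,"wy":0,"wz":66.8,"grip":6},{"x":34.8,"y":48.2,"z":-6,"wx":0,"wy":0,"wz":66.8,"grip":6}]' 25
cat > look.py <<'E'
import sys
from h import *
w=arm.snapshot("wrist")
print("plate",arm.tip_of("wrist","staple_plate")[:2],"step",arm.tip_of("wrist","brass_step")[:2])
print(np.array(w["R"]).round(3).tolist(),np.array(w["t"]).round(4))
cv2.imwrite(sys.argv[1],cv2.resize(w["pixels"],(800,600),interpolation=cv2.INTER_CUBIC)[:,:,::-1])
E
python3 look.py pics/w2.png
```

```text
t: 3.3
eef_pos: [0.4928, -0.0487, 0.1463]
tcp_rot: [0.755, 0.656, 0.0, 0.0]
contact_force: [0.4, 0.2, 0.6]
width: 0.0597
grip_force: 0.0
plate [{'xy': [306.1, 185.2], 'confidence': 0.7}] step [{'xy': [296.4, 262.3], 'confidence': 0.74}]
[[0.99, -0.138, 0.001], [-0.135, -0.964, 0.23], [-0.03, -0.228, -0.973]] [-0.4941  0.0105  0.3359]
```

View pics/w2.png

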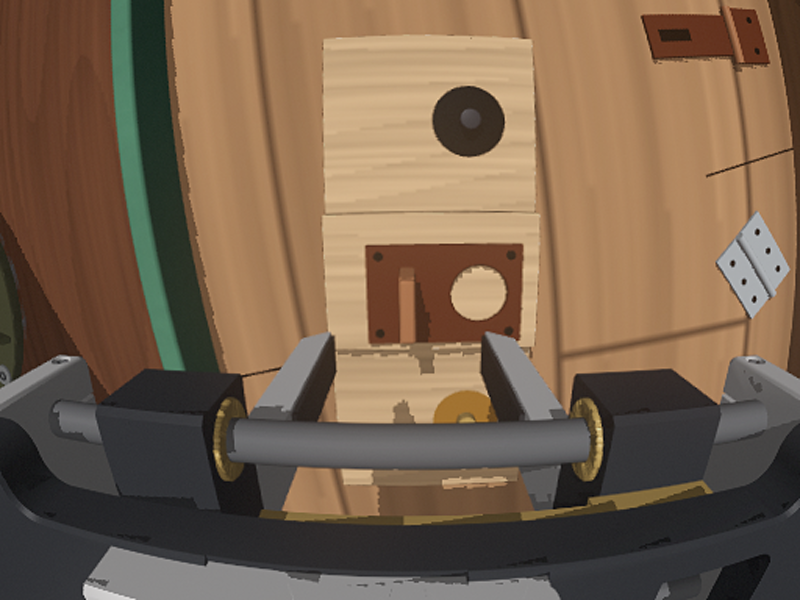

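The wrist view shows the hole at about (479,292), the staple's top bar at about (408,270–340), the black disc at (468,121), and the brass disc (465,425) partly hidden. I'll refine from these.

```bash
python3 - <<'E'
from h import *
w=arm.snapshot("wrist");K=np.array(w["intrinsics"]);R=np.array(w["R"]);t=np.array(w["t"])
def wz(u,v,z):
    p=np.array([(u+.5)/1.5625-.5-K[0,2],(v+.5)/1.5625-.5-K[1,2]])/K[0,0];r=np.hypot(*p)
    d=R.T@np.r_[p/r*np.sin(r),np.cos(r)];c=-R.T@t;return (c+d*(z-c[2])/d[2])
for n,u,v,z in (("hole(top)",479,292,.036),("black",468,121,.0205),("brass",465,424,.0205),("stA",406,269,.081),("stB",407,340,.081),
 ("p far bk",522,244,.037),("p near bk",366,245,.037),("p far br",522,342,.037),("p near br",369,344,.037),("bk corner near",323,38,.02),("bk corner far",531,39,.02)):
    print(n,wz(u,v,z).round(4))
print(arm.get_obs()["eef_pos"])
E
```

```text
hole(top) [ 0.5384 -0.0525  0.036 ]
black [0.5473 0.0584 0.0205]
brass [ 0.5209 -0.1553  0.0205]
stA [ 0.495  -0.0235  0.081 ]
stB [ 0.49   -0.0631  0.081 ]
p far bk [ 0.5695 -0.0249  0.037 ]
p near bk [ 0.4713 -0.0123  0.037 ]
p far br [ 0.5641 -0.0904  0.037 ]
p near br [ 0.4629 -0.077   0.037 ]
bk corner near [0.4606 0.1304 0.02  ]
bk corner far [0.5993 0.1128 0.02  ]
[ 0.49303644 -0.04879213  0.1467726 ]
```

```bash
python3 -m handwheel '[{"x":0,"y":0.1,"z":-4,"wx":0,"wy":0,"wz":0.5,"grip":6},{"x":0,"y":0.1,"z":-8,"wx":0,"wy":0,"wz":0.5,"grip":6},{"x":0,"y":0.1,"z":-9.6,"wx":0,"wy":0,"wz":0.5,"grip":6},{"x":0,"y":0.1,"z":-9.6,"wx":0,"wy":0,"wz":0.5,"grip":6},{"x":0,"y":0.1,"z":-9.6,"wx":0,"wy":0,"wz":0.5,"grip":0},{"x":0,"y":0.1,"z":-9.6,"wx":0,"wy":0,"wz":0.5,"grip":0},{"x":0,"y":0.1,"z":-9.6,"wx":0,"wy":0,"wz":0.5,"grip":0},{"x":0,"y":0.1,"z":-9.6,"wx":0,"wy":0,"wz":0.5,"grip":0},{"x":0,"y":0.1,"z":-9.6,"wx":0,"wy":0,"wz":0.5,"grip":0},{"x":0,"y":0.1,"z":-9.6,"wx":0,"wy":0,"wz":0.5,"grip":0},{"x":0,"y":0.1,"z":-9.6,"wx":0,"wy":0,"wz":0.5,"grip":0},{"x":0,"y":0.1,"z":-9.6,"wx":0,"wy":0,"wz":0.5,"grip":0}]' 25
```

```text
t: 4.7
eef_pos: [0.4925, -0.0477, 0.0495]
tcp_rot: [0.752, 0.66, 0.0, 0.0]
contact_force: [0.0, -0.9, -0.0]
width: 0.0087
grip_force: 25.0
```

Gripped: the width is 8.7 mm, matching the 9 mm staple. Next is a 4 mm lift and the slide.

```bash
python3 -m handwheel '[{"x":0,"y":0,"z":0.2,"wx":0,"wy":0,"wz":0,"grip":0},{"x":0,"y":0,"z":0.4,"wx":0,"wy":0,"wz":0,"grip":0},{"x":-0.2,"y":-1.2,"z":0.4,"wx":0,"wy":0,"wz":0,"grip":0},{"x":-0.4,"y":-2.4,"z":0.4,"wx":0,"wy":0,"wz":0,"grip":0},{"x":-0.6,"y":-3.6,"z":0.4,"wx":0,"wy":0,"wz":0,"grip":0},{"x":-0.8,"y":-4.8,"z":0.4,"wx":0,"wy":0,"wz":0,"grip":0},{"x":-1.0,"y":-6,"z":0.4,"wx":0,"wy":0,"wz":0,"grip":0},{"x":-1.2,"y":-7.2,"z":0.4,"wx":0,"wy":0,"wz":0,"grip":0},{"x":-1.4,"y":-8.4,"z":0.4,"wx":0,"wy":0,"wz":0,"grip":0},{"x":-1.6,"y":-9.4,"z":0.4,"wx":0,"wy":0,"wz":0,"grip":0},{"x":-1.7,"y":-9.9,"z":0.4,"wx":0,"wy":0,"wz":0,"grip":0},{"x":-1.7,"y":-9.9,"z":0.4,"wx":0,"wy":0,"wz":0,"grip":0},{"x":-1.7,"y":-9.9,"z":0.4,"wx":0,"wy":0,"wz":0,"grip":0}]' 25
python3 - <<'E'
from h import *
a=arm.snapshot("scene");b=arm.snapshot("side")
r=lambda i:cv2.resize(i,(400,400),interpolation=cv2.INTER_CUBIC)
cv2.imwrite("pics/s3.png",np.hstack([r(a["pixels"][160:230,170:240]),r(b["pixels"][130:200,210:280])])[:,:,::-1])
E
```

```text
t: 6.0
eef_pos: [0.4755, -0.1465, 0.0534]
tcp_rot: [0.752, 0.66, 0.0, -0.0]
contact_force: [-0.3, -0.1, -2.6]
width: 0.0087
grip_force: 25.0
```

View pics/s3.png

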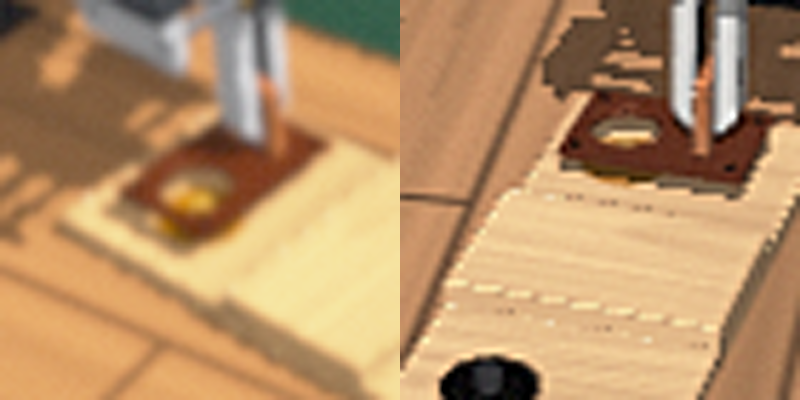

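```bash
python3 - <<'E'
from h import *
a=arm.snapshot("scene");b=arm.snapshot("side")
k=70/400
f=lambda u,v,x,y:((u+.5)*k-.5+x,(v+.5)*k-.5+y)
p=f(196,190,170,160);q=f(226,131,210,130)
print(tri([(a,p),(b,q)]),atz(a,p,.04),atz(b,q,.04))
for s,o in((a,(170,160)),(b,(210,130))):
    print((proj(s,[.521,-.153,.0205])-o)/k,(proj(s,[.521,-.153,.04])-o)/k)
E
```

```text
(array([ 0.5208149 , -0.15527342,  0.03740053]), [np.float64(0.00031100910728064254), np.float64(0.000311009107280744)]) [ 0.52354607 -0.15285202  0.04      ] [ 0.51996783 -0.15159525  0.04      ]
[199.45284575 213.16291408] [196.32123526 184.88634915]
[222.54158744 158.62828476] [222.20284409 127.1103607 ]
```

The hole is within about 2 mm of the pin axis. The crops show the brass disc through it at (190,200) and (627,135). I'll lower to just above the step, release and withdraw upward.

```bash
python3 -m handwheel '[{"x":0,"y":0,"z":-0.4,"wx":0,"wy":0,"wz":0,"grip":0},{"x":0,"y":0,"z":-0.8,"wx":0,"wy":0,"wz":0,"grip":0},{"x":0,"y":0,"z":-1.2,"wx":0,"wy":0,"wz":0,"grip":0},{"x":0,"y":0,"z":-1.4,"wx":0,"wy":0,"wz":0,"grip":0},{"x":0,"y":0,"z":-1.5,"wx":0,"wy":0,"wz":0,"grip":0},{"x":0,"y":0,"z":-1.5,"wx":0,"wy":0,"wz":0,"grip":0}]' 25
```

```text
t: 6.8
eef_pos: [0.4754, -0.1467, 0.0383]
tcp_rot: [0.752, 0.66, -0.0, -0.0]
contact_force: [0.8, 0.1, -3.4]
width: 0.0084
grip_force: 25.0
```

```bash
python3 -m handwheel '[{"x":0,"y":0,"z":0,"wx":0,"wy":0,"wz":0,"grip":4},{"x":0,"y":0,"z":0,"wx":0,"wy":0,"wz":0,"grip":4},{"x":0,"y":0,"z":0,"wx":0,"wy":0,"wz":0,"grip":4},{"x":0,"y":0,"z":0,"wx":0,"wy":0,"wz":0,"grip":4},{"x":0,"y":0,"z":0,"wx":0,"wy":0,"wz":0,"grip":4},{"x":0,"y":0,"z":2,"wx":0,"wy":0,"wz":0,"grip":4},{"x":0,"y":0,"z":5,"wx":0,"wy":0,"wz":0,"grip":4},{"x":0,"y":0,"z":9,"wx":0,"wy":0,"wz":0,"grip":4},{"x":0,"y":0,"z":13,"wx":0,"wy":0,"wz":0,"grip":4},{"x":0,"y":0,"z":15,"wx":0,"wy":0,"wz":0,"grip":4},{"x":0,"y":0,"z":15,"wx":0,"wy":0,"wz":0,"grip":4}]' 25
python3 - <<'E'
from h import *
a=arm.snapshot("scene");b=arm.snapshot("side")
r=lambda i:cv2.resize(i,(400,400),interpolation=cv2.INTER_CUBIC)
cv2.imwrite("pics/s4.png",np.hstack([r(a["pixels"][160:230,170:240]),r(b["pixels"][130:200,210:280])])[:,:,::-1])
E
```

```text
t: 7.9
eef_pos: [0.4765, -0.1471, 0.1913]
tcp_rot: [0.752, 0.66, 0.001, 0.002]
contact_force: [0.7, 0.2, -0.1]
width: 0.0402
grip_force: 0.0
```

View pics/s4.png

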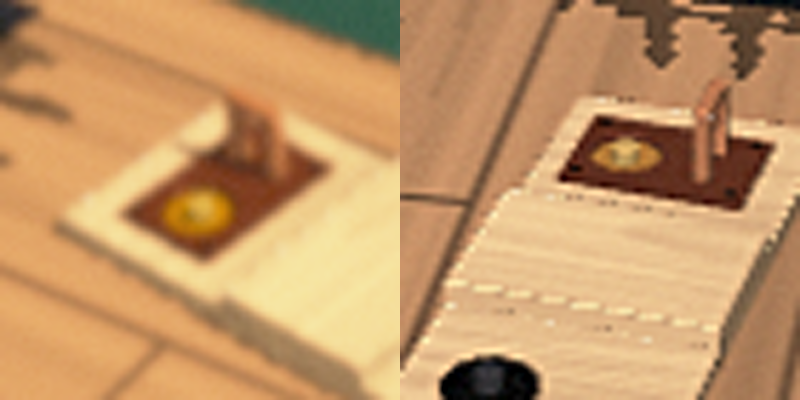

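The plate lies flat on the brass step. The pin sits centred in its hole, at (198,208) and (627,152) in the crops, and the gripper is clear.

```bash
python3 -c "
from workcell import arm
print(arm.sign_off())"
```

```text
the job is handed in; nothing more can be done
None
```

The staple plate lies flat on the lower step around the brass pin, the padlock and canister were not touched, and the job is handed in at about 8 s of the 34 s allowed (no verdict was returned).

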